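# Push the spice chest shut

### The job

Close up the bamboo spice chest using only the fingertips: push both of its drawers fully home and slide its lid fully shut, in any order, without slamming them and without lifting the lid out of its guides. Do not pick up or shift anything else: the jar on its turntable, the two sauce dishes and the serving spoon stay where they are. Finish with the hand clear of everything.

Things in the scene. Friction and masses are not known exactly. Their poses are not given: they have to be found in the camera images.
- chest: Low bamboo spice chest, fixed to the bench: 160 mm deep (its x) by 220 mm wide (its y), carcass 92 mm high. Origin at the centre of its underside, z up. Its x axis points out of its back, so its drawers face -x (roughly towards the robot); y is to the left. A flat lid lies on top, z = 94 to 104 mm.
- left_drawer (a joint): Opening of the left drawer (chest y = +55 mm) in m: 0 is fully shut, up to 0.09 pulled out along the chest's -x. Stays where it is left; pushing it takes about 2 N plus 4 N per m/s. A hard stop at 0. It starts 30 to 75 mm open.
- right_drawer (a joint): Opening of the right drawer (chest y = -55 mm), otherwise as the left drawer.
- left_drawer_face (a point): Centre of the outer face of the left drawer's front, moving with it; axes as the chest. A plain flat board 106 mm wide (y), z = 10 to 88 mm above the bench, 12 mm thick, no handle, only a dark flat mark low on it. Shut, the face is 92 mm in front of the chest's origin.
- right_drawer_face (a point): The same for the right drawer's front panel.
- lid (a joint): Opening of the sliding lid in m: 0 is fully shut, up to 0.10 slid to the left, along the chest's +y. Stays where it is left; pushing it takes about 2 N plus 4 N per m/s. A hard stop at 0. It starts 40 to 85 mm open, overhanging the chest's left side.
- lid_edge (a point): On the flat outer (+y) end face of the lid, moving with it, at chest x = 0, 106 mm above the bench; axes as the chest. Lid: board 160 x 220 x 10 mm (z = 94 to 104 mm) with a dark batten on top along this end, 150 mm long (x), 14 mm thick (y), up to z = 118 mm, flush with the board's end: push this face to -y. Shut, it is flush with the chest's left side (chest y = 110 mm).
- lid_lift (a joint): Height of the lid above its guides in m: 0 lying in them. The lid lies loose by its weight (350 g) and comes up if it is picked up.
- jar: Closed screw-top glass jar with a green lid, 70 mm diameter, 110 mm high, standing upright on the turntable; loose. Origin at the centre of its underside.
- turntable_base: Foot of the round bamboo turntable, fixed; origin at its centre on the bench. The turning disc is 180 mm in diameter, its top 24 mm above the bench; it turns freely.
- turntable_rim (a point): A point on the rim of the turntable's disc, turning with it, at the height of its top (24 mm).
- white_dish: Open white ceramic sauce dish, rim diameter 84 mm, 28 mm high, loose. Origin at the centre of its underside.
- blue_dish: Open blue ceramic sauce dish, as the white one.
- spoon: Steel serving spoon lying on the bench to the right of the chest, roughly along the chest's x, 200 mm long along its x, under 30 mm high, loose. Origin on its underside, near the middle. Farther right, out of the way (y below -0.48 m), stands a heavy fixed clay cobek with its pestle, under 100 mm high.
Not all that is in view belongs to the job. Of the things like the jar, leave any that is blue; of the rest the smaller one is meant.

How it is judged:
By the outcome, as a careful person would: the job done as asked, in the order asked, and still so for the second after the job is handed in, with the robot touching nothing.
It also fails if it takes over 53 s, if anything falls off the work surface, if the arm or the gripper's body presses on something with over 40 N, if the wrist force passes 120 N, or if a joint passes its speed limit or range.

### The arm

A 6-joint arm with a two-finger parallel gripper is mounted at the origin on the work surface. World frame = base frame: x ahead of the robot, y to its left, z up, the work surface at z = 0. Lengths are in m, angles in rad, forces in N, time in s.
With the tool pointing down it reaches from about 0.25 to 0.725 m from the base axis. Payload 9.7 kg.
Tool frame: the origin (TCP) lies between the finger pads; the fingertips stand 25 mm ahead of it and the grasp point (between the pads) lies 6 mm ahead of it; z points along the fingers, y is the line along which they close (so a half turn about z gives the same grasp; the last joint's range is limited). The gripper opens to 85 mm and grips with 20 to 120 N. Pads are 22 mm wide; open, the fingers measure 114 mm over their backs; the gripper's body (76 mm by 85 mm) begins 54 mm behind the grasp point. The pads swing forward as they close: fully open they stand 13 mm farther back than shut.
Start: joints at [1.218, 0.087, 0.176, 1.66, 0, 1.571], TCP at [0.19, 0.516, 0.256] pointing down, gripper open.
Joint ranges: [-3.13, 3.13], [-0.85, 1.81], [-1.15, 1.24], [-2.2, 2.28], [-1.44, 1.52], [-3.14, 3.14]. Speed limits (rad/s): [2.22, 2.22, 2.57, 3.14, 3.14, 3.14].

### API

Orientations are given as a rotation vector (axis times angle).
In Python, from station import sensors, capture, calibration, job_done gives the robot as it stands.
- The arm moves only by the shell command python3 -m pendant 'ROWS' [OPENING]. ROWS is a JSON object of lists of equal length, an entry for each row: "delta_pos": the shift along the tool's x, y, z in mm, a list of three; "turn": the turn about the tool's z in degrees. In form: {"delta_pos": [[x, y, z], ...], "turn": [turn, ...]}. A call has 1 to 5 rows; each row is the pose to reach, as a shift and turn from the pose commanded when the call began, along the tool's axes at that moment; what a row does not reach only later rows make up. A row lasts 1/10 s, in which the tool goes at most 50 mm and 8.59 degrees, less where a joint would pass 70% of its speed; a pose out of reach is approached as far as the arm can. A call with a gripper value outside its range is refused whole. OPENING is the opening, from 0 (shut) to 1 (fully open), set as the call begins (- or left out, the last holds). The fingers move at their own pace and stop on an object; the grip force is fixed at half the most. Time passes only in rows, so rows that repeat a pose let the fingers close. It gives the time, the measured TCP pose, the force, the opening and the grip force at its end, in the units of the state.
- sensors.sense(): the state, without advancing time (a new reading comes with each control period).
- capture(name): name is "scene" or "top" or "wrist"; returns (picture, depth): 420x560x3 uint8, red, green, blue; 420x560 float32, m along the optical axis (not along the pixel's ray), 0 where there is no reading.
- calibration(name): a dict with "fov_y" (degrees; the focal length in pixels is half the picture's height over the tangent of half this angle, whatever the lens; pixels are square), "cx", "cy" (the principal point, pixels), "R" (3x3) and "t" (3): a world point X has camera coordinates R X + t. Camera axes: x right, y down, z forward; pixel columns grow to the right and rows downward; lengths in m; the calibration is good to about 2 mm. A picture is of the moment at which its call begins: read the wrist's pose just before it. calibration takes no time and is no camera call; for the wrist camera it gives the pose at the moment of the call.
- job_done(): hands the job in; it is judged then, once.
The state is a dict: "clock": time; "joint_pos": joint angles; "joint_velocities": joint speeds; "joint_efforts": joint torques, N m; "ee_pos": TCP position; "eef_rot": TCP orientation; "contact_force": force on the tool from outside, world axes, zero at the start; "torque": the same for the moment, N m; "grip_width": finger opening in m; "grasp_force": force on a finger pad.
Only numpy, scipy, OpenCV 4.12 (cv2) and the standard library are available. Lean on these libraries where they do the work, as an engineer would, in place of code of your own. Each camera call takes 0.05 s, during which the arm holds its last target. There are 200 camera calls.

## Working session

There is one attempt and no reset: what is moved stays moved. The work goes in short steps, Python scripts to look and compute and a shell command to move; the robot and the scene stay as the last step left them, time stands still between calls to the robot, and variables do not carry over. Pictures are saved under pics/ and viewed, at most 10 in all, crops included, and the job is handed in when it is done.

```bash
mkdir -p pics; ls; python3 - <<'E'
from station import sensors, capture, calibration
import cv2,numpy as np
s=sensors.sense();print(s['clock'],s['ee_pos'],s['eef_rot'],s['grip_width'])
for n in ('scene','top'):
    p,d=capture(n);cv2.imwrite(f'pics/{n}0.png',p[:,:,::-1]);np.savez(f'{n}0.npz',p=p,d=d,**calibration(n))
    print(n,calibration(n))
E
```

```text
pics
0.0 [0.18997204 0.51594484 0.25558548] [-5.51286428e-01 -3.09258126e+00  1.97772839e-03] 0.08494478805802504
scene {'fov_y': 47.24279737542, 'cx': 286.30503958477266, 'cy': 205.45558485358285, 'R': array([[ 0.82694083,  0.56197534, -0.01877695],
       [ 0.43205415, -0.65642581, -0.61841278],
       [-0.35985841,  0.50327812, -0.78562908]]), 't': array([-0.51548108, -0.1258082 ,  1.52649595])}
top {'fov_y': 44.97232835184534, 'cx': 285.634874762804, 'cy': 202.6073145076746, 'R': array([[ 0.01210607, -0.9997713 ,  0.01762933],
       [-0.99868611, -0.01296715, -0.04957733],
       [ 0.0497946 , -0.01700598, -0.99861469]]), 't': array([0.06347907, 0.54002078, 1.42910121])}
```

View pics/scene0.png

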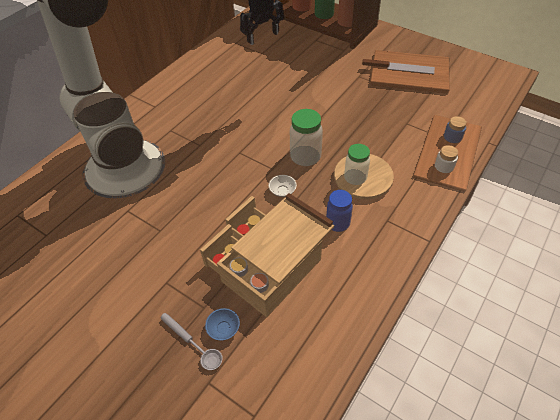

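View pics/top0.png

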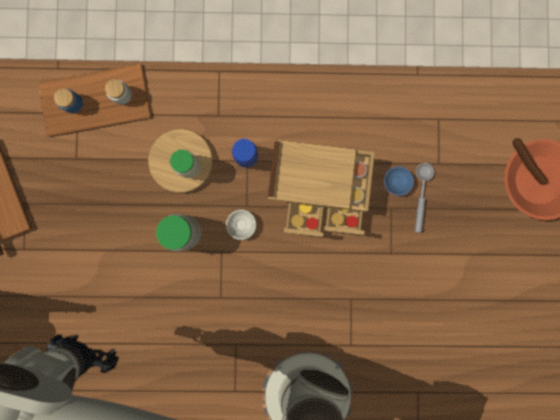

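The scene view shows the chest at about (265,250). In the top view, the lid is at (318,175) with its dark batten on the left at (281,172). Both drawers are open at (304,218) and (346,220). The white dish is at (241,225), the blue distractor jar at (245,153) close to the batten side, the blue dish at (399,181) and the spoon at (421,200).

Jar candidates in the top view: small green-lid jar (183,162) on the turntable (the meant one), big green jar (177,232), and blue jar (245,153). I'll avoid all three.

```bash
cat > h.py <<'E'
import numpy as np,cv2
def cloud(f):
    z=np.load(f);d=z['d'];H,W=d.shape
    fl=H/2/np.tan(np.radians(float(z['fov_y']))/2)
    v,u=np.mgrid[:H,:W]
    c=np.stack([(u-float(z['cx']))/fl*d,(v-float(z['cy']))/fl*d,d],-1)
    return (c-z['t'])@z['R'],z['p'],d
E
python3 - <<'E'
from h import *
P,p,d=cloud('top0.npz')
Z=P[...,2]; 
print('bench z',np.median(Z[250:320,180:300]))
reg=np.zeros(Z.shape,bool); reg[130:245,262:385]=1
def rect(n,m):
    q=P[m][:,:2].astype(np.float32)
    r=cv2.minAreaRect(q*1000);print(n,m.sum(),np.round(r[0],1),np.round(r[1],1),round(r[2],2),'z',np.median(P[m][:,2]).round(4))
    return q
def big(m):
    n,l,s,c=cv2.connectedComponentsWithStats(m.astype(np.uint8));return l==1+s[1:,4].argmax()
rect('lid',big(reg&(Z>.098)&(Z<.110)))
rect('batten',big(reg&(Z>.112)&(Z<.125)))
rect('all',big(reg&(Z>.075)))
rect('walls',reg&(Z>.08)&(Z<.096))
def at(u,v): print((u,v),P[v,u].round(4))
for c,n in [((245,153),'bluejar'),((241,225),'wd'),((399,181),'bd'),((183,162),'jar'),((177,232),'bigjar'),((425,172),'sp'),((420,215),'spoon')]: print(n);at(*c)
c=cv2.resize(p[130:250,225:385,::-1],None,fx=5,fy=5,interpolation=cv2.INTER_CUBIC)
cv2.imwrite('pics/crop.png',c)
P2,p2,d2=cloud('scene0.npz')
cv2.imwrite('pics/crop2.png',cv2.resize(p2[170:320,170:370,::-1],None,fx=4,fy=4,interpolation=cv2.INTER_CUBIC))
E
```

```text
bench z -0.000221826670663025
lid 4387 [613.7   3.2] [219.6 160.4] 84.15 z 0.1032
batten 286 [624.1 106.1] [ 14. 148.] 83.96 z 0.1172
all 5625 [573.7 -18. ] [271.7 235.2] 83.98 z 0.1027
walls 954 [568.6 -25.4] [256.  243.7] 83.98 z 0.0872
bluejar
(245, 153) [0.6648 0.1815 0.1113]
wd
(241, 225) [0.4741 0.1965 0.0036]
bd
(399, 181) [ 0.6058 -0.2547  0.0067]
jar
(183, 162) [0.6357 0.3412 0.1324]
bigjar
(177, 232) [0.4536 0.3481 0.1558]
sp
(425, 172) [ 0.6326 -0.329   0.0092]
spoon
(420, 215) [ 0.5086 -0.3113  0.0204]
```

View pics/crop.png

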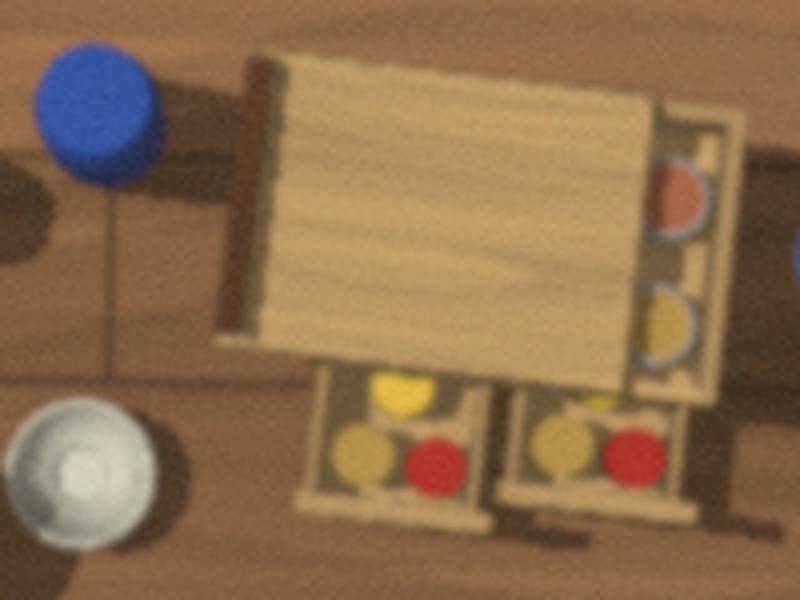

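View pics/crop2.png

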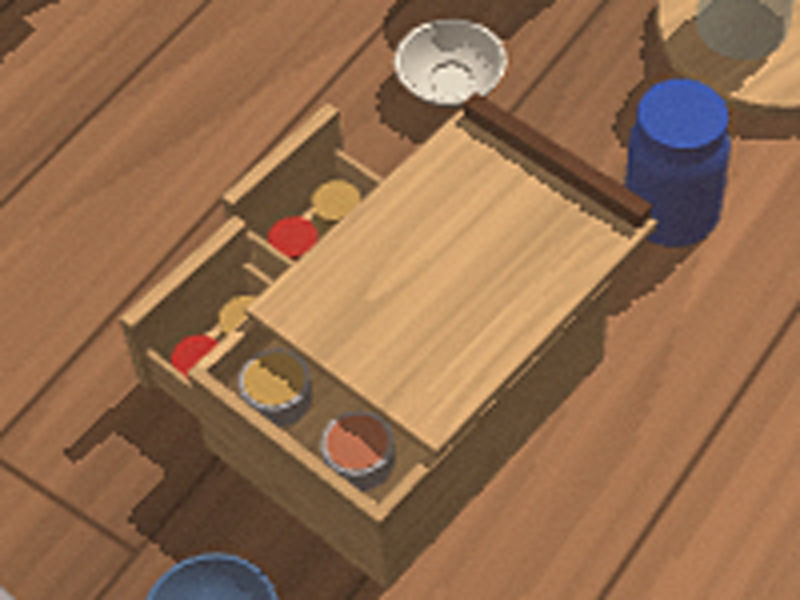

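The crops confirm it: the lid is on the chest with its batten at the left end. The gap between batten and blue jar is about 40 mm or more, and nothing stands in front of the drawers. Now I'll fit the chest frame and work out openings and tool targets.

```bash
cat >> h.py <<'E'
def measure(f,cx=None):
    P,p,d=cloud(f);Z=P[...,2]
    reg=(P[...,0]>.43)&(P[...,0]<.75)&(abs(P[...,1])<.145)
    def big(m):
        n,l,s,c=cv2.connectedComponentsWithStats(m.astype(np.uint8));return l==1+s[1:,4].argmax()
    m=big(reg&(Z>.098)&(Z<.110)); r=cv2.minAreaRect((P[m][:,:2]*1000).astype(np.float32))
    a=np.radians((r[2]+45)%90-45); ex=np.array([np.cos(a),np.sin(a)]);ey=np.array([-ex[1],ex[0]])
    return P,Z,reg,m,big,r,np.degrees(a),ex,ey
E
python3 - <<'E'
from h import *
from station import sensors
P,Z,reg,m,big,r,a,ex,ey=measure('top0.npz')
print('yaw',a,r)
q=P[...,:2]; X=q@ex; Y=q@ey
pc=lambda v:np.round(np.percentile(v,[0.5,2,50,98,99.5])*1000,1)
lx,ly=X[m],Y[m]; print('lid X',pc(lx),'Y',pc(ly))
b=big(reg&(Z>.112)&(Z<.125)); print('batten X',pc(X[b]),'Y',pc(Y[b]))
x0=(np.percentile(lx,1)+np.percentile(lx,99))/2
w=reg&(Z>.08)&(Z<.096)&(X>x0-.078)&(X<x0+.078); print('carcass Y',pc(Y[w]),'min',Y[w].min())
f=reg&(Z>.08)&(Z<.096)&(X<x0-.085)
print('front Y',pc(Y[f]))
yr=np.percentile(Y[w],1); y0=yr+.110
print('x0,y0',x0,y0,'origin world',x0*ex+y0*ey)
for n,yc in(('L',.055),('R',-.055)):
    g=f&(abs(Y-y0-yc)<.04); v=np.percentile(X[g],3); print(n,'face X rel',pc(X[g]-x0),'open',x0-v-.092)
print('lid open',np.percentile(Y[b],98)-y0-.110)
s=sensors.sense(); t=np.array(s['ee_pos']); print('TCP in chest',t[:2]@ex-x0,t[:2]@ey-y0,t[2])
j=big((Z>.05)&(Z<.125)&(abs(P[...,0]-.665)<.05)&(abs(P[...,1]-.18)<.05)); print('bluejar chest',pc(X[j]-x0),pc(Y[j]-y0),Z[j].max())
E
```

```text
yaw -5.8539276123046875 ((613.692138671875, 3.2208023071289062), (219.58843994140625, 160.360107421875), 84.14607238769531)
lid X [530.9 533.1 609.7 686.8 689.4] Y [-42.5 -39.5  59.8 158.9 162.1]
batten X [536.6 539.  610.3 681.3 683.3] Y [162.2 162.4 169.1 175.9 176.1]
carcass Y [-88.9 -87.7 -62.   78.1 126.1] min -0.0900232037288473
front Y [-90.8 -87.9  12.4 118.5 121.8]
x0,y0 0.6100370456001822 0.021486253320655138 origin world [ 0.60904724 -0.04084509]
L face X rel [-163.5 -163.3 -157.7 -152.  -151.8] open 0.07116293481811028
R face X rel [-145.7 -145.6 -139.9 -134.1 -133.9] open 0.05342631255924765
lid open 0.044417482950352846
TCP in chest -0.47367259934567957 0.5111770902389496 0.25566100252912116
bluejar chest [ 7.7  9.1 37.1 68.9 70.5] [199.4 201.3 230.1 260.7 263.5] 0.11678933329026192
```

```bash
python3 -m pendant '{"delta_pos":[[0,0,0],[0,0,0],[0,0,0]],"turn":[-7.5,-14.35,-14.35]}' 0
cat > w.py <<'E'
from h import *
from station import sensors
from scipy.spatial.transform import Rotation as Ro
a=np.radians(-5.85);ex=np.array([np.cos(a),np.sin(a)]);ey=np.array([-ex[1],ex[0]])
s=sensors.sense();t=np.array(s['ee_pos']);R=Ro.from_rotvec(s['eef_rot']).as_matrix()
F=np.array(s['contact_force'])
print('t %.2f chest mm x %.1f y %.1f tipz %.1f'%(s['clock'],(t[:2]@ex-.6100)*1e3,(t[:2]@ey-.0212)*1e3,t[2]*1e3-25),'tool y yaw %.2f'%np.degrees(np.arctan2(R[1,1],R[0,1])),'F chest',(F[:2]@ex).round(1),(F[:2]@ey).round(1),F[2].round(1),'w',s['grip_width'].__round__(4))
E
python3 w.py
```

```text
clock: 0.4
ee_pos: [0.19, 0.516, 0.2559]
eef_rot: [-0.158, -3.137, 0.001]
contact_force: [0.1, 0.5, -0.3]
grip_width: 0.0438
grasp_force: 0.0
t 0.40 chest mm x -473.6 y 511.5 tipz 230.9 tool y yaw 84.24 F chest 0.1 0.5 -0.3 w 0.0438
```

```bash
python3 -m pendant '{"delta_pos":[[-35,-25,0],[-70,-50,0],[-105,-75,0],[-140,-100,0],[-175,-125,0]],"turn":[0,0,0,0,0]}' >/dev/null
python3 -m pendant '{"delta_pos":[[-35,-25,0],[-70,-50,0],[-105,-75,0],[-140,-100,0],[-175,-125,0]],"turn":[0,0,0,0,0]}' >/dev/null
python3 -m pendant '{"delta_pos":[[-35,-26,0],[-70,-52,0],[-104,-78,0],[-104,-78,0]],"turn":[0,0,0,0]}'; python3 w.py
```

```text
clock: 1.8
ee_pos: [0.6108, 0.1399, 0.2544]
eef_rot: [-0.173, -3.135, 0.002]
contact_force: [0.3, 0.6, -0.1]
grip_width: 0.0
grasp_force: 0.0
t 1.80 chest mm x -16.7 y 180.2 tipz 229.4 tool y yaw 83.67 F chest 0.2 0.6 -0.1 w 0.0
```

```bash
python3 -m pendant '{"delta_pos":[[0,2,40],[0,2,80],[0,2,110],[0,2,131],[0,2,131]],"turn":[0,0,0,0,0]}' >/dev/null; python3 w.py
python3 -m pendant '{"delta_pos":[[0,-3,0],[0,-6,0],[0,-9,0],[0,-12,0],[0,-15,0]],"turn":[0,0,0,0,0]}' >/dev/null; python3 w.py
python3 - <<'E'
from station import capture
import cv2
p,d=capture('scene');cv2.imwrite('pics/s1.png',cv2.resize(p[140:320,190:390,::-1],None,fx=3,fy=3))
E
```

```text
t 2.30 chest mm x -21.6 y 185.3 tipz 96.7 tool y yaw 84.00 F chest 0.5 -0.1 -0.1 w 0.0002
t 2.80 chest mm x -19.4 y 170.2 tipz 100.9 tool y yaw 84.12 F chest -0.6 0.4 0.1 w 0.0002
```

View pics/s1.png

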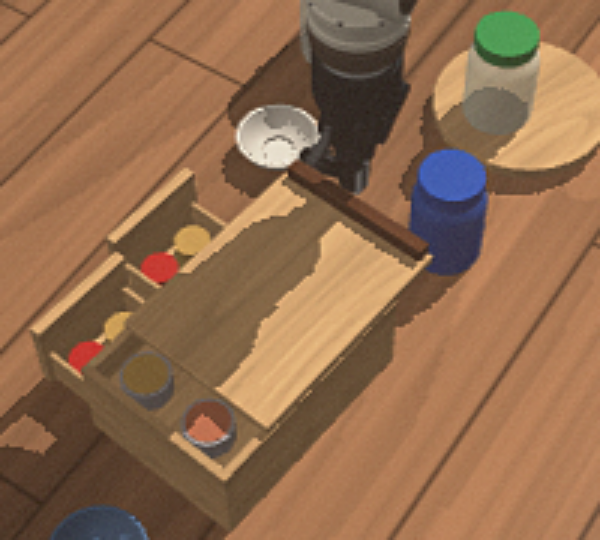

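The fingertips are just behind the batten at crop (350,175), and the blue jar is clear. Now I'll push the lid gently.

```bash
python3 -m pendant '{"delta_pos":[[0,-3,1],[0,-6,2],[0,-10,2],[0,-14,2],[0,-18,2]],"turn":[0,0,0,0,0]}' >/dev/null; python3 w.py
python3 -m pendant '{"delta_pos":[[0,-4,0],[0,-8,0],[0,-11,0],[0,-14,0],[0,-16,0]],"turn":[0,0,0,0,0]}' >/dev/null; python3 w.py
```

```text
t 3.35 chest mm x -19.7 y 152.2 tipz 98.2 tool y yaw 84.14 F chest 0.8 0.5 -0.4 w 0.0001
t 3.85 chest mm x -19.7 y 136.2 tipz 98.2 tool y yaw 84.13 F chest -0.2 2.5 -0.4 w 0.0001
```

```bash
python3 -m pendant '{"delta_pos":[[0,-2,0],[0,-4,0],[0,-6,0],[0,-8,0],[0,-9,0]],"turn":[0,0,0,0,0]}' >/dev/null; python3 w.py
python3 - <<'E'
from station import capture,calibration
from h import *
p,d=capture('top');np.savez('top1.npz',p=p,d=d,**calibration('top'))
P,p,d=cloud('top1.npz');a=np.radians(-5.85);ex=np.array([np.cos(a),np.sin(a)]);ey=np.array([-ex[1],ex[0]])
X=P[...,:2]@ex-.61;Y=P[...,:2]@ey-.0212;Z=P[...,2]
m=(Z>.098)&(Z<.109)&(abs(X)<.07)&(abs(Y)<.15)
for x in(-.05,0,.05): 
    k=m&(abs(X-x)<.015);print('lid right edge',np.percentile(Y[k],[.5,2])*1e3)
c=cv2.resize(p[130:250,225:385,::-1],None,fx=4,fy=4);cv2.imwrite('pics/t1.png',c)
E
```

```text
t 4.35 chest mm x -19.7 y 127.3 tipz 98.3 tool y yaw 84.13 F chest -0.6 1.0 -0.9 w 0.0
lid right edge [-103.05887714 -100.41756412]
lid right edge [-102.66143025 -100.22698819]
lid right edge [-103.19441135 -100.45065583]
```

View pics/t1.png

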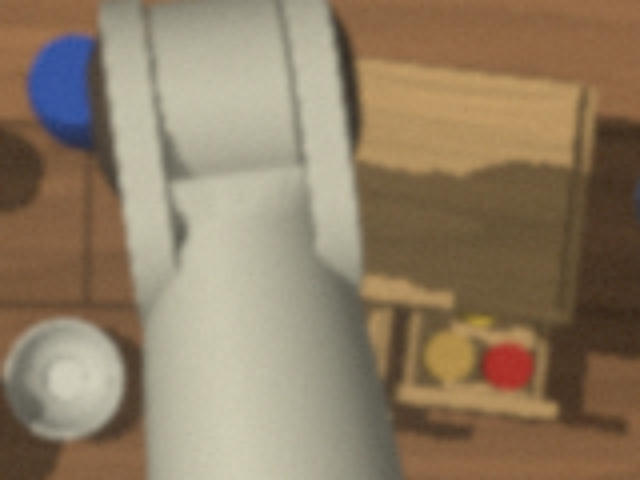

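The lid is moving: it's nearly at the right wall, crop (575,200), with about 5–7 mm left. I'll creep until the stop.

```bash
python3 -m pendant '{"delta_pos":[[0,-1,0],[0,-2,0],[0,-3,0],[0,-4,0],[0,-4,0]],"turn":[0,0,0,0,0]}' >/dev/null; python3 w.py
python3 -m pendant '{"delta_pos":[[0,-0.5,0],[0,-1,0],[0,-1.5,0],[0,-1.5,0]],"turn":[0,0,0,0]}' >/dev/null; python3 w.py
```

```text
t 4.90 chest mm x -19.7 y 123.3 tipz 98.3 tool y yaw 84.13 F chest -0.1 0.7 -0.1 w -0.0001
t 5.30 chest mm x -19.6 y 121.9 tipz 98.3 tool y yaw 84.13 F chest 0.2 1.5 -1.1 w 0.0001
```

```bash
python3 -m pendant '{"delta_pos":[[0,-0.5,0],[0,-1,0],[0,-1.5,0],[0,-1.5,0]],"turn":[0,0,0,0]}' >/dev/null; python3 w.py
python3 -m pendant '{"delta_pos":[[0,-0.5,0],[0,-1,0],[0,-1,0]],"turn":[0,0,0]}' >/dev/null; python3 w.py
python3 -m pendant '{"delta_pos":[[0,-0.5,0],[0,-1,0],[0,-1,0]],"turn":[0,0,0]}' >/dev/null; python3 w.py
```

```text
t 5.70 chest mm x -19.7 y 120.4 tipz 98.3 tool y yaw 84.13 F chest -0.8 1.8 -0.3 w 0.0
t 6.00 chest mm x -19.7 y 119.4 tipz 98.3 tool y yaw 84.13 F chest -0.4 0.7 -0.4 w 0.0004
t 6.30 chest mm x -19.7 y 118.4 tipz 98.3 tool y yaw 84.13 F chest -0.5 0.8 -0.4 w -0.0
```

```bash
python3 -m pendant '{"delta_pos":[[0,-0.5,0],[0,-1,0],[0,-1,0]],"turn":[0,0,0]}' >/dev/null; python3 w.py
python3 -m pendant '{"delta_pos":[[0,-0.5,0],[0,-1,0],[0,-1,0]],"turn":[0,0,0]}' >/dev/null; python3 w.py
python3 - <<'E'
from station import capture,calibration
from h import *
p,d=capture('top');np.savez('top2.npz',p=p,d=d,**calibration('top'))
P,p,d=cloud('top2.npz');a=np.radians(-5.85);ex=np.array([np.cos(a),np.sin(a)]);ey=np.array([-ex[1],ex[0]])
X=P[...,:2]@ex-.61;Y=P[...,:2]@ey-.0212;Z=P[...,2]
for z in (.098,.08):
  m=(Z>z)&(Z<.109)&(abs(X)<.07)&(abs(Y)<.15)
  print(z,[np.percentile(Y[m&(abs(X-x)<.015)],.5).round(4) for x in(-.05,0,.05)])
E
```

```text
t 6.60 chest mm x -19.6 y 117.4 tipz 98.3 tool y yaw 84.13 F chest -1.8 0.6 -0.5 w 0.0001
t 6.90 chest mm x -19.7 y 116.4 tipz 98.3 tool y yaw 84.13 F chest -0.2 1.0 -0.4 w 0.0001
0.098 [np.float64(-0.1133), np.float64(-0.1139), np.float64(-0.1141)]
0.08 [np.float64(-0.1133), np.float64(-0.114), np.float64(-0.1141)]
```

```bash
python3 -m pendant '{"delta_pos":[[0,-0.5,0],[0,-1,0],[0,-1,0]],"turn":[0,0,0]}' >/dev/null; python3 w.py
python3 -m pendant '{"delta_pos":[[0,-0.5,0],[0,-1,0],[0,-1,0]],"turn":[0,0,0]}' >/dev/null; python3 w.py
python3 -m pendant '{"delta_pos":[[0,-0.5,0],[0,-1,0],[0,-1,0]],"turn":[0,0,0]}' >/dev/null; python3 w.py
```

```text
t 7.25 chest mm x -19.7 y 115.4 tipz 98.3 tool y yaw 84.13 F chest -0.3 1.7 -0.2 w 0.0004
t 7.55 chest mm x -19.7 y 114.7 tipz 98.3 tool y yaw 84.14 F chest -0.5 2.8 0.6 w 0.0001
t 7.85 chest mm x -19.7 y 114.4 tipz 98.4 tool y yaw 84.18 F chest -2.3 7.1 -0.1 w -0.0001
```

```bash
python3 -m pendant '{"delta_pos":[[0,-0.5,0],[0,-1,0],[0,-1,0]],"turn":[0,0,0]}' >/dev/null; python3 w.py
python3 -m pendant '{"delta_pos":[[0,4,0],[0,12,0],[0,24,0],[0,24,-40],[0,24,-80]],"turn":[0,0,0,0,0]}' >/dev/null; python3 w.py
```

```text
t 8.15 chest mm x -19.7 y 114.2 tipz 98.6 tool y yaw 84.21 F chest -1.6 11.6 0.3 w 0.0001
t 8.65 chest mm x -20.4 y 137.2 tipz 178.0 tool y yaw 84.17 F chest 1.9 0.5 0.7 w -0.0001
```

Lid is at its stop (position stalled, force rising to 11.6 N). Next is the left drawer.

```bash
python3 -m pendant '{"delta_pos":[[36,-17,0],[72,-34,0],[108,-51,0],[144,-68,0],[178,-83,0]],"turn":[0,0,0,0,0]}' >/dev/null
python3 -m pendant '{"delta_pos":[[0,0,0],[0,0,40],[0,0,80],[0,0,113],[0,0,113]],"turn":[0,0,0,0,0]}' >/dev/null;python3 w.py
python3 - <<'E'
from station import capture,calibration
from h import *
p,d=capture('scene');cv2.imwrite('pics/s2.png',cv2.resize(p[140:320,190:390,::-1],None,fx=3,fy=3))
E
```

```text
t 9.65 chest mm x -199.7 y 53.5 tipz 61.5 tool y yaw 84.15 F chest -0.7 -0.4 0.5 w 0.0001
```

View pics/s2.png

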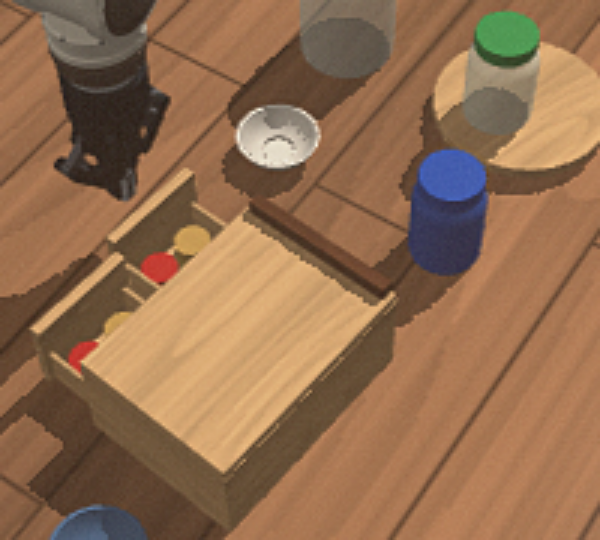

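The lid is shut flush, and the fingertips are in front of the left drawer at crop (120,190). Pushing along chest +x.

```bash
python3 -m pendant '{"delta_pos":[[-5,0,0],[-10,0,0],[-14,0,0],[-17,0,0],[-20,0,0]],"turn":[0,0,0,0,0]}' >/dev/null; python3 w.py
python3 -m pendant '{"delta_pos":[[-3,0,0],[-6,0,0],[-10,0,0],[-14,0,0],[-18,0,0]],"turn":[0,0,0,0,0]}' >/dev/null; python3 w.py
python3 -m pendant '{"delta_pos":[[-4,0,0],[-8,0,0],[-12,0,0],[-16,0,0],[-20,0,0]],"turn":[0,0,0,0,0]}' >/dev/null; python3 w.py
python3 -m pendant '{"delta_pos":[[-4,0,0],[-8,0,0],[-12,0,0],[-16,0,0],[-20,0,0]],"turn":[0,0,0,0,0]}' >/dev/null; python3 w.py
```

```text
t 10.20 chest mm x -177.1 y 53.5 tipz 65.7 tool y yaw 84.13 F chest 0.2 -0.2 0.2 w 0.0005
t 10.70 chest mm x -159.4 y 53.5 tipz 65.3 tool y yaw 84.13 F chest -1.5 -0.5 1.1 w -0.0002
t 11.20 chest mm x -139.4 y 53.5 tipz 65.2 tool y yaw 84.13 F chest -2.3 -0.8 -0.7 w -0.0
t 11.70 chest mm x -119.4 y 53.5 tipz 65.2 tool y yaw 84.14 F chest -1.5 -1.3 -0.5 w -0.0003
```

```bash
python3 -m pendant '{"delta_pos":[[-2.5,0,0],[-5,0,0],[-7,0,0],[-9,0,0],[-10,0,0]],"turn":[0,0,0,0,0]}' >/dev/null; python3 w.py
python3 -m pendant '{"delta_pos":[[-1,0,0],[-2,0,0],[-3,0,0],[-3,0,0]],"turn":[0,0,0,0]}' >/dev/null; python3 w.py
python3 -m pendant '{"delta_pos":[[-0.5,0,0],[-1,0,0],[-1.5,0,0],[-1.5,0,0]],"turn":[0,0,0,0]}' >/dev/null; python3 w.py
```

```text
t 12.20 chest mm x -109.5 y 53.5 tipz 65.2 tool y yaw 84.14 F chest -1.6 -1.8 0.2 w -0.0001
t 12.60 chest mm x -106.5 y 53.6 tipz 65.3 tool y yaw 84.14 F chest -0.5 -0.0 0.0 w -0.0001
t 13.00 chest mm x -105.1 y 53.6 tipz 65.3 tool y yaw 84.14 F chest -1.5 -0.1 -0.2 w 0.0003
```

```bash
python3 -m pendant '{"delta_pos":[[-0.5,0,0],[-1,0,0],[-1.5,0,0],[-1.5,0,0]],"turn":[0,0,0,0]}' >/dev/null; python3 w.py
python3 -m pendant '{"delta_pos":[[-0.5,0,0],[-1,0,0],[-1,0,0]],"turn":[0,0,0]}' >/dev/null; python3 w.py
python3 -m pendant '{"delta_pos":[[-0.5,0,0],[-1,0,0],[-1,0,0]],"turn":[0,0,0]}' >/dev/null; python3 w.py
```

```text
t 13.40 chest mm x -103.6 y 53.6 tipz 65.3 tool y yaw 84.14 F chest -1.5 -0.7 0.7 w 0.0
t 13.70 chest mm x -102.6 y 53.5 tipz 65.3 tool y yaw 84.14 F chest -0.6 0.6 -1.2 w 0.0001
t 14.00 chest mm x -101.6 y 53.5 tipz 65.3 tool y yaw 84.14 F chest -0.8 1.3 0.9 w 0.0
```

```bash
python3 -m pendant '{"delta_pos":[[-0.5,0,0],[-1,0,0],[-1,0,0]],"turn":[0,0,0]}' >/dev/null; python3 w.py
python3 -m pendant '{"delta_pos":[[-0.5,0,0],[-1,0,0],[-1,0,0]],"turn":[0,0,0]}' >/dev/null; python3 w.py
python3 -m pendant '{"delta_pos":[[-0.5,0,0],[-1,0,0],[-1,0,0]],"turn":[0,0,0]}' >/dev/null; python3 w.py
```

```text
t 14.30 chest mm x -100.6 y 53.5 tipz 65.3 tool y yaw 84.14 F chest -0.8 0.7 0.3 w -0.0005
t 14.60 chest mm x -100.4 y 53.5 tipz 65.3 tool y yaw 84.14 F chest -7.0 1.1 3.7 w 0.0001
t 14.90 chest mm x -100.4 y 53.5 tipz 65.3 tool y yaw 84.15 F chest -12.3 0.1 7.2 w 0.0
```

Left drawer is home (stalled at -100.4 mm). Now the right one.

```bash
python3 -m pendant '{"delta_pos":[[10,0,0],[45,0,0],[76,0,0],[76,-40,0],[76,-80,0]],"turn":[0,0,0,0,0]}' >/dev/null; python3 w.py
python3 -m pendant '{"delta_pos":[[0,-28,0],[0,-28,0],[-4,-28,0],[-9,-28,0],[-14,-28,0]],"turn":[0,0,0,0,0]}' >/dev/null; python3 w.py
```

```text
t 15.40 chest mm x -175.2 y -26.6 tipz 65.7 tool y yaw 84.33 F chest 0.6 -0.9 -1.0 w -0.0001
t 15.90 chest mm x -160.1 y -53.7 tipz 65.3 tool y yaw 84.21 F chest 0.1 -0.4 -0.2 w -0.0
```

```bash
python3 -m pendant '{"delta_pos":[[-3,0,0],[-6,0,0],[-10,0,0],[-14,0,0],[-18,0,0]],"turn":[0,0,0,0,0]}' >/dev/null; python3 w.py
python3 -m pendant '{"delta_pos":[[-4,0,0],[-8,0,0],[-12,0,0],[-16,0,0],[-20,0,0]],"turn":[0,0,0,0,0]}' >/dev/null; python3 w.py
```

```text
t 16.40 chest mm x -142.6 y -54.3 tipz 65.1 tool y yaw 84.14 F chest -1.4 0.5 -0.1 w 0.0002
t 16.90 chest mm x -122.4 y -54.6 tipz 65.2 tool y yaw 84.13 F chest -1.8 -0.7 -1.5 w 0.0
```

```bash
python3 -m pendant '{"delta_pos":[[-4,0,0],[-7,0,0],[-10,0,0],[-12,0,0],[-14,0,0]],"turn":[0,0,0,0,0]}' >/dev/null; python3 w.py
python3 -m pendant '{"delta_pos":[[-1,0,0],[-2,0,0],[-3,0,0],[-4,0,0],[-4,0,0]],"turn":[0,0,0,0,0]}' >/dev/null; python3 w.py
python3 -m pendant '{"delta_pos":[[-0.5,0,0],[-1,0,0],[-1.5,0,0],[-2,0,0],[-2.5,0,0]],"turn":[0,0,0,0,0]}' >/dev/null; python3 w.py
```

```text
t 17.40 chest mm x -108.5 y -54.6 tipz 65.3 tool y yaw 84.13 F chest -1.7 -1.0 -0.6 w -0.0
t 17.90 chest mm x -104.5 y -54.5 tipz 65.4 tool y yaw 84.14 F chest -1.4 -1.2 0.3 w 0.0001
t 18.40 chest mm x -102.1 y -54.5 tipz 65.4 tool y yaw 84.14 F chest -1.4 -0.7 0.7 w -0.0002
```

```bash
python3 -m pendant '{"delta_pos":[[-0.5,0,0],[-1,0,0],[-1.5,0,0],[-1.5,0,0]],"turn":[0,0,0,0]}' >/dev/null; python3 w.py
python3 -m pendant '{"delta_pos":[[-0.5,0,0],[-1,0,0],[-1.5,0,0],[-1.5,0,0]],"turn":[0,0,0,0]}' >/dev/null; python3 w.py
```

```text
t 18.80 chest mm x -101.0 y -54.5 tipz 65.3 tool y yaw 84.14 F chest -4.1 -1.7 3.5 w -0.0002
t 19.20 chest mm x -100.8 y -54.5 tipz 65.4 tool y yaw 84.13 F chest -12.9 -0.5 8.5 w -0.0003
```

Right drawer is home as well. Back off, rise, and check everything.

```bash
python3 -m pendant '{"delta_pos":[[8,0,0],[40,0,0],[80,0,0],[120,0,0],[150,0,0]],"turn":[0,0,0,0,0]}' >/dev/null
python3 -m pendant '{"delta_pos":[[0,0,-40],[0,0,-80],[0,0,-120],[0,0,-140],[0,0,-140]],"turn":[0,0,0,0,0]}' >/dev/null; python3 w.py
python3 - <<'E'
from station import capture,calibration
from h import *
p,d=capture('top');np.savez('top3.npz',p=p,d=d,**calibration('top'))
cv2.imwrite('pics/t3.png',cv2.resize(p[100:260,120:440,::-1],None,fx=2.4,fy=2.4,interpolation=cv2.INTER_CUBIC))
a=np.radians(-5.85);ex=np.array([np.cos(a),np.sin(a)]);ey=np.array([-ex[1],ex[0]])
for f in('top0.npz','top3.npz'):
  P,p,d=cloud(f);X=P[...,:2]@ex-.61;Y=P[...,:2]@ey-.0212;Z=P[...,2];N=(abs(X)<.2)&(abs(Y)<.17)
  b=N&(Z>.112)&(Z<.125)
  print(f,'batten y',np.percentile(Y[b],[2,98])*1e3,'z',np.median(Z[b]))
  for yc in(.055,-.055):
    g=N&(Z>.08)&(Z<.096)&(abs(Y-yc)<.04)&(X<-.083);print('face',np.percentile(X[g],3)*1e3 if g.any() else None)
  for n,u,v in(('wd',241,225),('bd',399,181),('jar',183,162),('blue',245,153),('big',177,232),('spoon',422,200)):
    lo=.012 if n in('wd','bd','spoon') else .06
    m=np.zeros(Z.shape,bool);m[v-38:v+38,u-(18 if n in('bd','spoon') else 30):u+(18 if n in('bd','spoon') else 24)]=1;m&=Z>lo
    print(n,m.sum(),(P[m].mean(0)*1e3).round(1))
E
```

```text
t 20.20 chest mm x -247.9 y -54.5 tipz 208.2 tool y yaw 84.14 F chest 0.6 -0.0 -0.1 w -0.0005
top0.npz batten y [141.14818625 154.66282903] z 0.11715173727309008
face -163.1253648284154
face -145.39062054186238
wd 437 [476.2 196.   50.3]
bd 421 [ 603.2 -242.4   58.1]
jar 636 [632.  335.2 151.9]
blue 549 [663.3 181.5 147.1]
big 1271 [454.2 346.  167.7]
spoon 447 [ 559.7 -285.4   72.8]
top3.npz batten y [ 89.58365444 103.13470045] z 0.11659240313566797
face -91.66423815352152
face -91.91822507503828
wd 450 [476.  193.9  68.5]
bd 410 [ 603.7 -245.6   45.3]
jar 636 [631.5 334.4 156.1]
blue 538 [664.7 182.1 140.5]
big 1260 [454.1 348.8 153.6]
spoon 422 [ 559.9 -296.3   32. ]
```

View pics/t3.png

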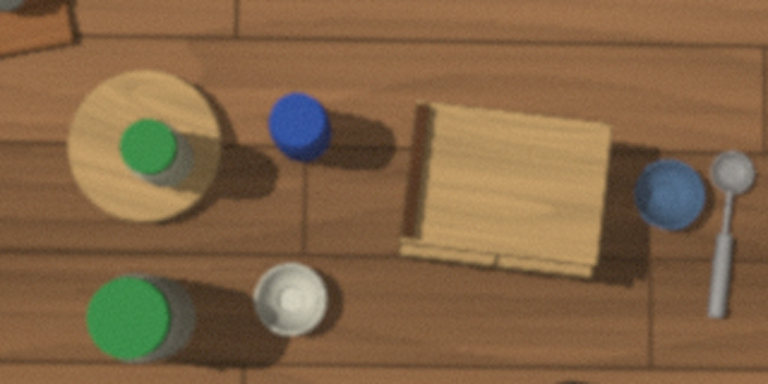

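The picture shows the lid shut, both fronts flush (crop (450,247) and (545,263)), the jars, dishes and spoon unmoved, and the hand clear.

The y offset of 6 mm was my estimate of the chest centre. The drawer fronts put it at 15.5 mm instead of 21.2, so the batten is at about 109 of 110 mm, within measuring error of its hard stop.

```bash
python3 -c "
from station import job_done;print(job_done())"
```

```text
the job is handed in; nothing more can be done
None
```

The job is handed in: the lid and both drawers were pushed gently to their hard stops, the final overhead picture shows nothing else moved, and the hand finished clear at about 20 s.

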